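Turn the revolving cheese board and put its knife drawer away

ROBOT

A 6-joint arm with a two-finger parallel gripper is mounted at the origin on a cart in front of the work surface, level with it; the furniture and walls round the work are solid. World frame = base frame: x ahead of the robot, y to its left, z up, the work surface at z = 0. Lengths are in m, angles in degrees, forces in N, time in s.
With the tool pointing down it reaches from about 0.325 to 0.925 m from the base axis. Payload 3.1 kg.
Tool frame: the origin (TCP) lies midway between the tips of the shut fingers; the grasp point (between the pads) lies 19 mm behind it (manip.grasp_offset is the distance from the TCP to the grasp point, in m); z points along the fingers, y is the direction in which the jaws open and shut (so a half turn about z gives the same grasp; the last joint's range is limited). The gripper opens to 85 mm and grips with 20 to 120 N. Pads are 22 mm wide; open, the fingers measure 114 mm over their backs; the gripper's body (76 mm by 85 mm) begins 54 mm behind the grasp point. The pads swing forward as they close: fully open they stand 13 mm farther back than shut.
Start: joints at [-73.121, 12.427, 92.441, -0, 75.132, -6.429], TCP at [0.247, -0.574, 0.231] pointing down, gripper open.
Joint ranges: [-157.48, 157.48], [-44.54, 120.13], [17.64, 146.25], [-64.5, 244.5], [7.68, 150.69], [-147.95, 147.95]. Speed limits (degrees/s): [159.86, 159.86, 180, 180, 180, 180].

INTERFACE

Orientations are given as [roll, pitch, yaw] about the fixed x, y, z axes, in that order (R = Rz(yaw) Ry(pitch) Rx(roll)).
In Python, from station import telemetry, grab_frame, manip gives the robot as it stands. The module is installed in compiled form; this text tells all that it offers.
- The arm moves only by the tool carry_out, never from a script. Its argument "series" is text: rows parted by semicolons, each of 5 numbers parted by spaces: the shift along the tool's x, y, z in mm, then the turn about the tool's z in degrees, then the closure, from 0 (fully open) to 1 (shut). In form: x y z turn gripper; .... A call has 1 to 5 rows; each row is the pose to reach, as a shift and turn from the pose measured when the call began, along the tool's axes at that moment; what a row does not reach only later rows make up. A row lasts 1/10 s, in which the tool goes at most 50 mm and 8.59 degrees, less where a joint would pass 70% of its speed; a pose out of reach is approached as far as the arm can. A call with a gripper value outside its range is refused whole. The fingers move at their own pace and stop on an object; the grip force is fixed at half the most. Time passes only in rows, so rows that repeat a pose let the fingers close. It gives the time, the measured TCP pose, the force and the opening at its end, in the units of the state.
- telemetry.state(): the state, without advancing time (a new reading comes with each control period).
- grab_frame(name): name is "side" or "top" or "wrist"; returns a dict with "img" (384x512x3 uint8, blue, green, red), "z_map" (384x512 float32, m along the optical axis (not along the pixel's ray), 0 where there is no reading), "K" (3x3 intrinsics, pixels), "R" (3x3) and "t" (3): a world point X has camera coordinates R X + t. Camera axes: x right, y down, z forward; pixel columns grow to the right and rows downward; lengths in m; the calibration is good to about 2 mm. A picture is of the moment at which its call begins.
- manip.finish_job(): hands the job in, once; it reports no verdict.
The state is a dict: "time_s": time; "q": joint angles; "dq": joint speeds; "joint_torque": joint torques, N m; "position": TCP position; "tool_rot": TCP orientation; "ft_force": force on the tool from outside, world axes, zero at the start; "moment": the same for the moment, N m; "grip_width": opening from 0.0 (shut) to 1.0 (fully open).
Only numpy, scipy, OpenCV 4.12 (cv2) and the standard library are available. Lean on these libraries where they do the work, as an engineer would, in place of code of your own. Each camera call takes 0.05 s, during which the arm holds its last target. There are 200 camera calls.

TASK

The cheese board revolves on its foot: push its round rim round until the empty drawer slot in its edge faces straight to the front edge of the worktop, where the robot stands. Then put the loose knife drawer, nose first, through that slot and push it fully home, flush with the rim, leaving the board facing front. Leave the cheese on the board untouched and do not shove the jar and the mills about.

Things in the scene. Friction and masses are not known exactly. Their poses are not given: they have to be found in the camera images.
- foot_front (a point): a fixed point right under the rim at the board's front: 130 mm from the turning axis toward the front edge of the worktop (the -x direction), 17 mm above the worktop. It belongs to the board's round black foot (176 mm across, 10 mm high), which does not turn. The slot faces front when slot_mouth lies here. Axes parallel to the world's.
- cheese_board: revolving wooden cheese board, a plain smooth disc 260 mm across with an upright side wall and no handle; underside 11 mm, flat top 46 mm above the worktop. Origin: on the turning axis, at worktop level; z up. It turns endlessly both ways on a stiff bearing (0.17 N m drag, no spring, no detents) and stops when no longer driven. A 10 mm brass dot in the top, 15 mm in from the rim, is right above the drawer slot.
- board_centre (a point): the turning axis at the level of the board's top, 46 mm above the worktop; fixed. With nothing to hook behind, the rim is driven by friction: a fingertip pressed down with 8 to 15 N on the outer 30 mm of the top and moved round this axis takes the board along; below some 5 N it slips. The cheese keeps inside a shallow ring groove 96 mm from the axis.
- slot_mouth (a point): middle of the floor of the drawer slot's mouth, on the rim, 17 mm above the worktop; turns with the board. Its x axis points level from the mouth to the turning axis (into the slot), z up. At the start it is 57 to 180 degrees off the front. The slot is 60 mm wide (flared to 68 mm in the last 7 mm), 19 mm high, roofed by the 10 mm top, open only at the rim, and ends at a solid stop 115 mm inward.
- knife_drawer: loose flat wooden tray-like drawer with two small knives fixed in it, on the worktop left or right of the board, pull end roughly toward the robot: 115 mm long, 56 wide, 16 high, 0.1 to 0.21 kg. Origin: centre of its underside; x along it toward the bevelled nose that goes in first, z up. Its straight sides can be gripped across the 56 mm width from x = -52 to +47 mm.
- drawer_pull (a point): end of the drawer's small brass knob (13 mm across, axis 8 mm above the underside), 71.5 mm from the drawer's origin in its -x direction. The pull end is curved like the rim. Fully home, the nose meets the stop, the drawer's origin is 57.5 mm inward of slot_mouth and its front is flush with the rim, only the knob out. Let go less than 65 mm in, it sags at the tail and binds.
- cheese_wedge_1: loose pale cheese wedge, 72 x 82 mm, 30 mm high, lying on the board inside the ring groove; origin: centre of its underside, z up. Leave it alone; it rides round with the board.
- cheese_wedge_2: loose, smaller cheese wedge, 58 x 78 mm, 32 mm high, lying on the board inside the ring groove; origin: centre of its underside, z up. Leave it alone; it rides round with the board.
- jam_jar: loose glass jar with a lid, 60 mm across, 75 mm high, standing on the side of the board where the drawer is not; origin: centre of its underside. Bystander.
- tall_mill: loose wooden mill, 52 mm across, 160 mm high, standing behind and left of the board; origin: centre of its underside. Bystander.
- short_mill: loose wooden mill, 52 mm across, 140 mm high, standing left of the board; origin: centre of its underside. Bystander.

How it is judged (in metres and radians):
On the way:
1. the board has been turned so that its still empty slot faces the front, within about 5 degrees (horizontal distance between slot_mouth and foot_front below 0.012 m and horizontal distance between knife_drawer and slot_mouth above 0.03 m and (x of knife_drawer in the frame of slot_mouth below -0.04 m or y of knife_drawer in the frame of slot_mouth above 0.05 m or y of knife_drawer in the frame of slot_mouth below -0.05 m)), for 0.2 s.
At the end, for the whole second after the job is handed in: the drawer is in the slot the right way up, within 3 mm of fully home and at rest, the slot still faces front within 12 mm at the rim (about 5 degrees), and both cheese wedges lie on the board within 90 mm of its centre (horizontal distance between slot_mouth and foot_front below 0.012 m and x of knife_drawer in the frame of slot_mouth between 0.0545 and 0.0605 m and y of knife_drawer in the frame of slot_mouth between -0.006 and 0.006 m and z of knife_drawer in the frame of slot_mouth between -0.003 and 0.005 m and angle between the x axis of knife_drawer and the x axis of slot_mouth, either way round below 0.08 rad and angle between knife_drawer's own z axis and vertical below 0.06 rad and linear speed of knife_drawer below 0.02 m/s and horizontal distance between each of cheese_wedge_1, cheese_wedge_2 and board_centre below 0.09 m and height (world z) of each of cheese_wedge_1, cheese_wedge_2 above 0.04 m and angle between each of cheese_wedge_1, cheese_wedge_2's own z axis and vertical below 0.1 rad); the robot touches nothing.
It fails at once if the cheese on the board is touched by the fingers or the arm (contact force between any of the fingers, the arm and cheese_wedge_1 above 1 N or contact force between any of the fingers, the arm and cheese_wedge_2 above 1 N).
It fails at once if the jar or a mill is shoved more than 30 mm or tipped (distance of any of jam_jar, tall_mill, short_mill from where it was at the start of the episode above 0.03 m or angle between any of jam_jar, tall_mill, short_mill's own z axis and vertical above 0.4 rad).
It also fails if it takes over 72 s, if anything falls off the work surface, if the arm or the gripper's body presses on something with over 40 N, if the wrist force passes 120 N, or if a joint passes its speed limit or range.

## Working session

There is one attempt and no reset: what is moved stays moved. The work goes in short steps, Python scripts to look and compute and a tool call to move; the robot and the scene stay as the last step left them, time stands still between calls to the robot, and variables do not carry over. Pictures are saved under pics/ and viewed, about 8 in all and at most 12, crops included, and the job is handed in when it is done.

Besides the shell and the picture viewer there is one more tool, called after "Request:" as a command line: name --argument value ..., lists and objects as JSON in quotes. carry_out: Moves the arm, as the interface text tells. Its arguments: {"type":"object","properties":{"series":{"type":"string"}},"required":["series"]}

```bash
mkdir -p pics; cat > h.py <<'E'
import numpy as np, cv2
from station import telemetry, grab_frame, manip
from scipy.spatial.transform import Rotation as Ro
def pix2w(f,u,v,z=None):
    K,R,t=f["K"],np.array(f["R"]),np.array(f["t"])
    d=R.T@np.linalg.solve(K,[u,v,1.]); c=-R.T@t
    if z is None: return c+d*float(f["z_map"][int(round(v)),int(round(u))])
    return c+d*(z-c[2])/d[2]
def w2pix(f,X):
    p=f["K"]@(np.array(f["R"])@np.array(X)+np.array(f["t"])); return p[:2]/p[2]
def cloud(f):
    z=f["z_map"]; v,u=np.mgrid[:z.shape[0],:z.shape[1]]
    r=np.stack([u,v,np.ones_like(u)],-1)@np.linalg.inv(f["K"]).T
    P=(r*z[...,None]-np.array(f["t"]))@np.array(f["R"]); P[z==0]=np.nan; return P
E
python3 - <<'E'
from h import *
s=telemetry.state(); print(s, manip.grasp_offset)
f=grab_frame("top"); np.savez("top0.npz",**f); cv2.imwrite("pics/top0.png",cv2.resize(f["img"],(800,600)))
print(f["K"],f["R"],f["t"])
E
```

```text
{'time_s': 0.0, 'q': array([-7.31196989e+01,  1.24777215e+01,  9.25272428e+01,  5.60294689e-04,
        7.51320774e+01, -6.42708745e+00]), 'dq': array([ 0.01006471,  0.06114453, -0.11510103,  0.07917138,  0.04102326,
       -0.01585978]), 'joint_torque': array([ 3.59594314e-04, -3.96839368e+01, -3.03853512e+01,  7.09519168e-05,
        9.58817167e-03,  6.17786355e-08]), 'position': array([ 0.24709319, -0.5732069 ,  0.2299691 ]), 'tool_rot': array([-1.79863880e+02, -1.58780499e-02,  2.33072252e+01]), 'ft_force': array([-0.3014024 , -0.39742131, -0.08999162]), 'moment': array([ 0.00368022, -0.03490926,  0.04649778]), 'grip_width': 0.9976945840880287} 0.0187
[[349.91229413   0.         256.38668698]
 [  0.         349.91229413 190.64986005]
 [  0.           0.           1.        ]] [[ 0.0278124  -0.99961218 -0.00140188]
 [-0.99396674 -0.02750642 -0.10617679]
 [ 0.10609705  0.00434645 -0.99434628]] [0.04494058 0.57016523 1.08871571]
```

View pics/top0.png

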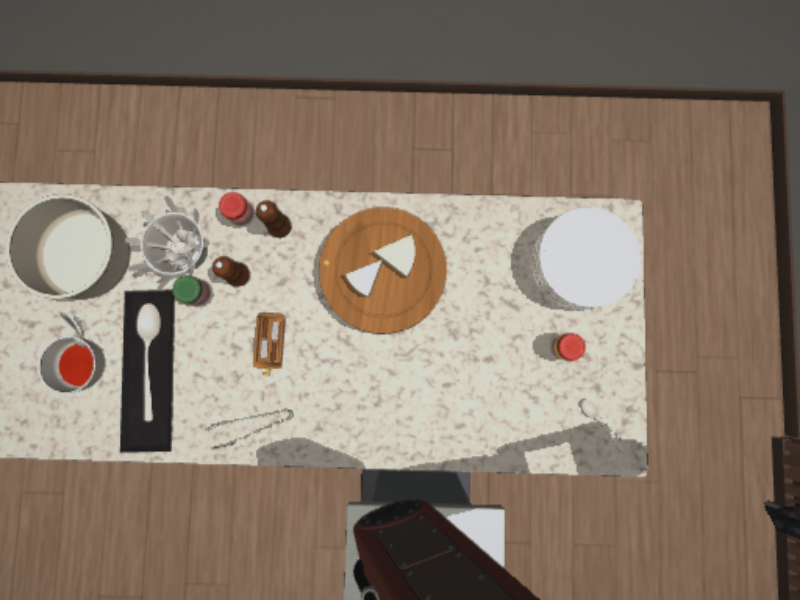

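```bash
python3 - <<'E'
from h import *
f=dict(np.load("top0.npz"))
P=cloud(f)
m=(abs(P[...,2]-.046)<.006)&(P[...,0]>.35)&(P[...,0]<.75)&(P[...,1]>-.2)&(P[...,1]<.2)
n,l,st,c=cv2.connectedComponentsWithStats(m.astype(np.uint8)); k=1+np.argmax(st[1:,4])
cs,_=cv2.findContours((l==k).astype(np.uint8),0,1); (u,v),r=cv2.minEnclosingCircle(cs[0])
print("board",u,v,r,pix2w(f,u,v,.046), r/349.9*1.0)
im=cv2.resize(f["img"][120:250,140:300],None,fx=5,fy=5,interpolation=cv2.INTER_CUBIC)[:600]
cv2.imwrite("pics/crop0.png",im)
for n,p in dict(dot=(326,262),pull=(267,372),jar=(571,347)).items(): print(n,pix2w(f,p[0]*.64,p[1]*.64),pix2w(f,p[0]*.64,p[1]*.64,.01))
E
```

```text
board 244.80567932128906 172.5321807861328 40.74578094482422 [0.62377363 0.09898699 0.046     ] 0.116449788353313
dot [0.63604608 0.21419192 0.04680214] [0.64229234 0.21950626 0.01      ]
pull [0.41016607 0.33096552 0.01040153] [0.41015196 0.33106303 0.01      ]
jar [ 0.47709033 -0.2737213   0.07419246] [ 0.47871918 -0.29351379  0.01      ]
```

View pics/crop0.png

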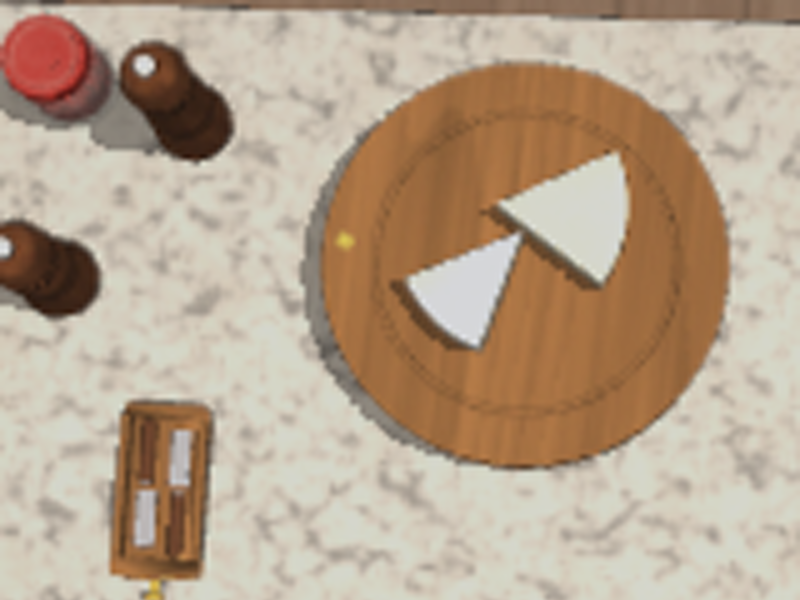

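The top view has the board centred at pixel (382,270), about (0.624, 0.099). The brass dot is at (326,262), bearing about 84°, so the board needs about +96° CCW. The drawer is at (269,341) with its pull toward the robot. The jar is on the right and the mills are at the left rear.

Request:
carry_out --series "575 -579 80 -19 1;575 -579 80 -19 1;575 -579 80 -19 1;575 -579 80 -19 1;575 -579 80 -19 1"

```text
time_s: 0.55
position: [0.3383, -0.3401, 0.206]
tool_rot: [-179.8, -0.1, 42.3]
ft_force: [1.4, -0.5, -0.2]
grip_width: 0.146
```

```bash
cat >> h.py <<'E'
def go(x,y,z,yaw):
    s=telemetry.state(); R=Ro.from_euler('xyz',s["tool_rot"],degrees=True)
    d=R.inv().apply(np.array([x,y,z])-s["position"])*1000
    w=(s["tool_rot"][2]-yaw+180)%360-180
    print("pos",s["position"].round(4),"rot",s["tool_rot"].round(2),"F",s["ft_force"].round(1),"g",round(s["grip_width"],3),"t",round(s["time_s"],2))
    print("  -> %.1f %.1f %.1f turn %.1f"%(*d,w))
E
python3 - <<'E'
from h import *
go(.624+.115*np.cos(np.radians(132)),.099+.115*np.sin(np.radians(132)),.075,42)
E
```

```text
pos [ 0.3383 -0.3401  0.206 ] rot [-1.7981e+02 -8.0000e-02  4.2270e+01] F [ 1.4 -0.5 -0.2] g 0.146 t 0.55
  -> 507.1 -247.3 132.6 turn 0.3
```

Request:
carry_out --series "507 -247 80 0 1;507 -247 80 0 1;507 -247 80 0 1;507 -247 80 0 1;507 -247 80 0 1"

```text
time_s: 1.05
position: [0.4295, -0.1102, 0.1716]
tool_rot: [-179.8, -0.1, 42.2]
ft_force: [0.3, -0.3, 0.6]
grip_width: -0.0
```

```bash
cat > g.py <<'E'
import sys
from h import *
go(*map(float,sys.argv[1:]))
E
python3 g.py .547 .1845 .075 42
```

```text
pos [ 0.4295 -0.1102  0.1716] rot [-1.798e+02 -7.000e-02  4.225e+01] F [ 0.3 -0.3  0.6] g -0.0 t 1.05
  -> 285.0 -138.8 97.5 turn 0.2
```

Request:
carry_out --series "206 -100 40 0 1;206 -100 40 0 1;206 -100 40 0 1;206 -100 40 0 1;206 -100 40 0 1"

```text
time_s: 1.55
position: [0.5145, 0.1054, 0.1311]
tool_rot: [-179.7, -0.0, 42.4]
ft_force: [-0.2, -1.3, 1.4]
grip_width: 0.003
```

Request:
carry_out --series "79 -39 57 0 1;79 -39 57 0 1;79 -39 57 0 1;79 -39 57 0 1"

```text
time_s: 1.95
position: [0.5447, 0.1883, 0.0721]
tool_rot: [-179.6, 0.2, 42.5]
ft_force: [0.1, -0.1, -0.5]
grip_width: 0.001
```

```bash
python3 g.py .547 .1845 .046 42
```

```text
pos [0.5447 0.1883 0.0721] rot [-179.61    0.2    42.51] F [ 0.1 -0.1 -0.5] g 0.001 t 1.95
  -> -0.8 4.5 26.1 turn 0.5
```

Request:
carry_out --series "-1 4.5 15 0.5 1;-1 4.5 22 0.5 1;-1 4.5 25 0.5 1;-1 4.5 26 0.5 1;-1 4.5 26 0.5 1"

```text
time_s: 2.45
position: [0.5471, 0.1838, 0.0464]
tool_rot: [-179.6, 0.2, 42.0]
ft_force: [0.3, 0.7, 0.3]
grip_width: 0.0
```

Request:
carry_out --series "0 0 2 0 1;0 0 2 0 1;0 0 2 0 1"

```text
time_s: 2.75
position: [0.5479, 0.1842, 0.0461]
tool_rot: [-179.7, 0.1, 41.9]
ft_force: [-1.8, -0.9, 4.1]
grip_width: 0.0
```

Request:
carry_out --series "0 0 5 0 1;0 0 5 0 1;0 0 5 0 1"

```text
time_s: 3.05
position: [0.551, 0.1865, 0.046]
tool_rot: [-179.7, -0.3, 41.9]
ft_force: [-3.3, 4.0, 16.2]
grip_width: 0.002
```

```bash
cat > arc.py <<'E'
import sys
from h import *
C=np.array([.624,.099]); s=telemetry.state(); p=s["position"]; R=Ro.from_euler('xyz',s["tool_rot"],degrees=True)
d=p[:2]-C; r0=np.hypot(*d); a0=np.degrees(np.arctan2(d[1],d[0])); print("r",r0.round(4),"ang",a0.round(2),"F",s["ft_force"].round(1),"yaw",s["tool_rot"][2].round(1))
for a in map(float,sys.argv[2:]):
    t=np.radians(a0+a); X=C+float(sys.argv[1])*np.array([np.cos(t),np.sin(t)])
    q=R.inv().apply([X[0]-p[0],X[1]-p[1],0])*1000
    print("%.1f %.1f z %.1f"%(q[0],q[1],-a))
E
python3 arc.py .115 3 9 15 21 27
```

```text
r 0.114 ang 129.84 F [-3.3  4.  16.2] yaw 41.9
-6.0 -1.1 z -3.0
-18.0 -0.2 z -9.0
-29.8 1.8 z -15.0
-41.4 5.1 z -21.0
-52.6 9.6 z -27.0
```

Request:
carry_out --series "-6 -1 4 -3 1;-18 -0.2 4 -9 1;-29.8 1.8 4 -15 1;-41.4 5 4 -21 1;-52.6 9.6 4 -27 1"

```text
time_s: 3.55
position: [0.5219, 0.1458, 0.046]
tool_rot: [179.8, -0.8, 69.1]
ft_force: [-1.8, 3.4, 14.7]
grip_width: 0.0
```

```bash
python3 arc.py .115 6 12 18 24 30; python3 - <<'E'
from h import *
f=grab_frame("top"); hsv=cv2.cvtColor(f["img"],cv2.COLOR_BGR2HSV)
im=cv2.resize(f["img"][120:250,180:310],None,fx=4.6,fy=4.6,interpolation=cv2.INTER_CUBIC)
cv2.imwrite("pics/t1.png",im)
E
```

```text
r 0.1123 ang 155.37 F [-1.8  3.4 14.7] yaw 69.1
-11.9 -2.8 z -6.0
-23.8 -1.7 z -12.0
-35.7 0.6 z -18.0
-47.1 4.2 z -24.0
-58.2 9.0 z -30.0
```

View pics/t1.png

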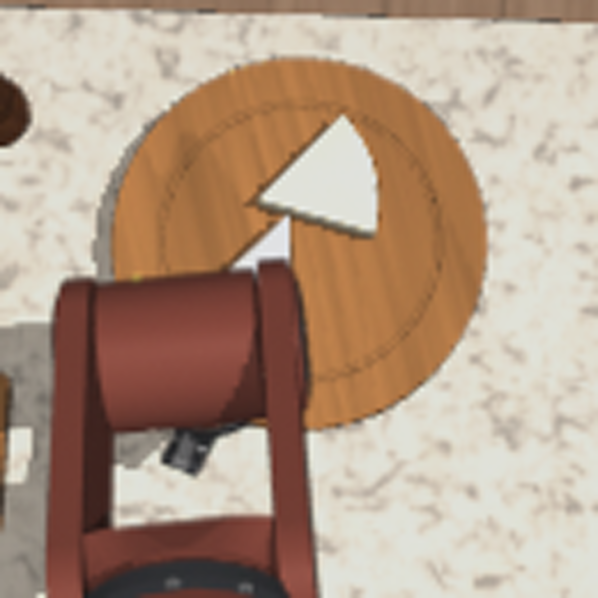

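The board is turning: the dot is now at crop (137,277), bearing about 102°. Continuing.

Request:
carry_out --series "-12 -2.8 4 -6 1;-24 -1.7 4 -12 1;-36 0.6 4 -18 1;-47 4.2 4 -24 1;-58 9 4 -30 1"

```text
time_s: 4.1
position: [0.5138, 0.0868, 0.046]
tool_rot: [178.9, -0.4, 99.6]
ft_force: [0.7, 2.2, 13.3]
grip_width: 0.003
```

```bash
python3 arc.py .115 6 12 18 24 30;
```

```text
r 0.1109 ang -173.7 F [ 0.7  2.2 13.3] yaw 99.6
-11.8 -4.2 z -6.0
-23.8 -3.0 z -12.0
-35.6 -0.5 z -18.0
-47.0 3.1 z -24.0
-58.0 8.0 z -30.0
```

Request:
carry_out --series "-12 -6 4 -6 1;-24 -5.5 4 -12 1;-36 -3.5 4 -18 1;-47 0 4 -24 1;-58 5 4 -30 1"

```text
time_s: 4.6
position: [0.5345, 0.031, 0.0461]
tool_rot: [178.2, 0.6, 129.7]
ft_force: [3.1, 4.6, 9.0]
grip_width: -0.0
```

```bash
python3 arc.py .115 5 10 15 20 24; python3 - <<'E'
from h import *
f=grab_frame("top"); 
im=cv2.resize(f["img"][120:250,180:310],None,fx=4.6,fy=4.6,interpolation=cv2.INTER_CUBIC)
cv2.imwrite("pics/t2.png",im)
E
```

```text
r 0.1124 ang -142.77 F [3.1 4.6 9. ] yaw 129.7
-9.9 -2.6 z -5.0
-19.9 -1.7 z -10.0
-29.8 -0.0 z -15.0
-39.5 2.6 z -20.0
-47.0 5.3 z -24.0
```

View pics/t2.png

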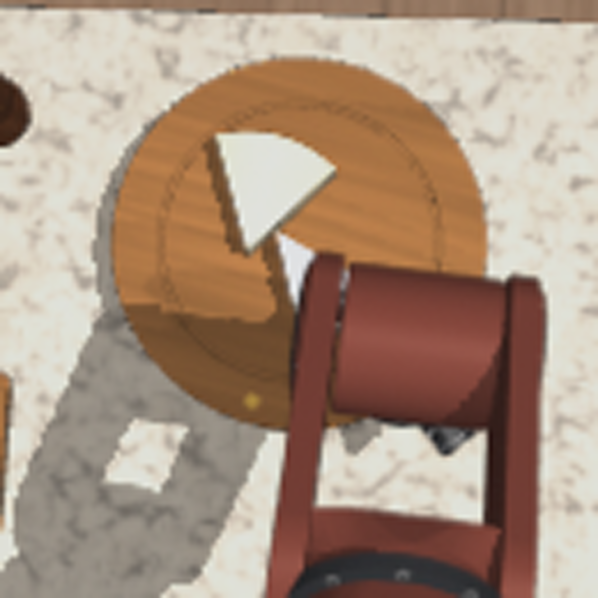

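```bash
cat > dot.py <<'E'
from h import *
def dot(f):
    h=cv2.cvtColor(f["img"],cv2.COLOR_BGR2HSV).astype(int); P=cloud(f); 
    rr=np.hypot(P[...,0]-.624,P[...,1]-.099)
    m=(h[...,0]>20)&(h[...,0]<34)&(h[...,1]>110)&(rr<.127)&(rr>.103)&(abs(P[...,2]-.046)<.008)
    v,u=np.nonzero(m); 
    if len(u)==0: print("none"); return
    X=pix2w(f,u.mean(),v.mean(),.046); d=X[:2]-[.624,.099]; print(len(u),u.mean(),v.mean(),X.round(4),np.hypot(*d).round(4),"ang",np.degrees(np.arctan2(d[1],d[0])).round(2))
if __name__=="__main__":
    f=grab_frame("top"); dot(f)
    X=pix2w(f,234.4,206.6,.046); d=X[:2]-[.624,.099]; print(X,np.degrees(np.arctan2(d[1],d[0])))
    dot(dict(np.load("top0.npz")))
E
python3 dot.py; python3 arc.py .115 4 9 14 16 16
```

```text
none
[0.5148021  0.12824595 0.046     ] 165.00663016815986
4 209.0 167.75 [0.636  0.2132 0.046 ] 0.1148 ang 84.0
r 0.1128 ang -141.86 F [3.4 1.4 8.4] yaw 129.6
-8.0 -2.2 z -4.0
-18.0 -1.3 z -9.0
-27.8 0.5 z -14.0
-31.7 1.4 z -16.0
-31.7 1.4 z -16.0
```

Request:
carry_out --series "-6 -3 5 -3 1;-14 -3 5 -7 1;-22 -2 5 -11 1;-28 -1 5 -14 1;-31 -0.5 5 -15.5 1"

```text
time_s: 5.2
position: [0.5606, 0.0056, 0.0462]
tool_rot: [178.1, 1.6, 145.1]
ft_force: [2.1, 4.3, 11.4]
grip_width: 0.002
```

```bash
python3 arc.py .115 1 2 3;  python3 - <<'E'
from h import *
f=grab_frame("top"); 
im=cv2.resize(f["img"][150:250,180:310],None,fx=6,fy=6,interpolation=cv2.INTER_CUBIC)
cv2.imwrite("pics/t3.png",im)
E
```

```text
r 0.1129 ang -124.18 F [ 2.1  4.3 11.4] yaw 145.1
-2.0 -2.1 z -1.0
-4.0 -2.0 z -2.0
-6.0 -1.9 z -3.0
```

View pics/t3.png

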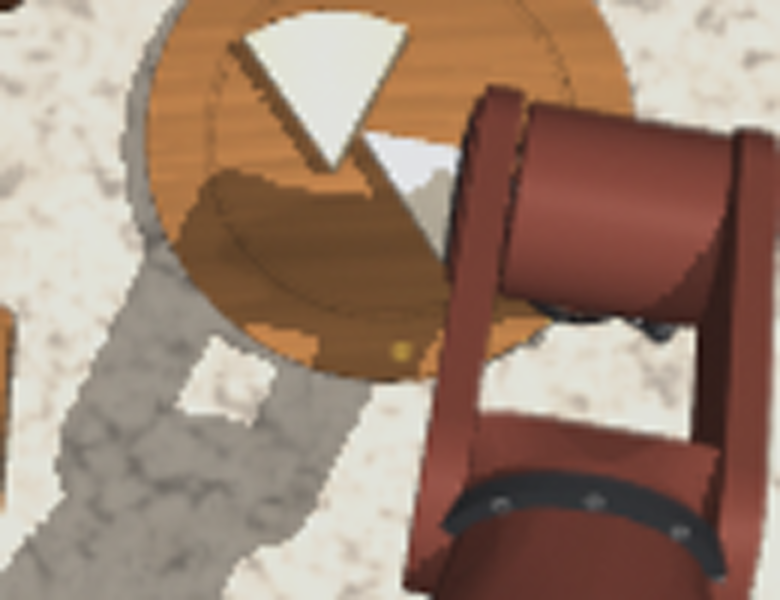

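```bash
python3 - <<'E'
from h import *
f=np.load("top0.npz")
X=pix2w(f,246.4,208.1,.046); d=X[:2]-[.624,.099]; print(X,np.degrees(np.arctan2(d[1],d[0])))
E
python3 arc.py .115 -1 -2 -3.5 -4.5
```

```text
[0.51113957 0.09045328 0.046     ] -175.66935737993825
r 0.1129 ang -123.98 F [ 2.7  2.6 10.9] yaw 145.1
2.0 -2.1 z 1.0
4.0 -2.0 z 2.0
7.0 -1.9 z 3.5
9.0 -1.8 z 4.5
```

Request:
carry_out --series "3 -1 5 1.5 1;6 -1 5 3 1;9 -1 5 4 1;9.5 -1 5 4.5 1;9.5 -1 5 4.5 1"

```text
time_s: 5.75
position: [0.5576, 0.0081, 0.0461]
tool_rot: [177.8, 2.1, 140.7]
ft_force: [-2.0, -3.3, 16.2]
grip_width: 0.0
```

Request:
carry_out --series "0 0 -10 0 1;0 0 -50 0 0;0 -40 -100 0 0;0 -80 -120 0 0;0 -120 -120 0 0"

```text
time_s: 6.25
position: [0.4783, -0.087, 0.1668]
tool_rot: [177.6, 2.7, 140.8]
ft_force: [-0.1, -1.6, 0.3]
grip_width: 0.68
```

```bash
python3 - <<'E'
from h import *
print(telemetry.state()["position"],telemetry.state()["tool_rot"])
f=grab_frame("top"); np.savez("top1.npz",**f)
im=cv2.resize(f["img"][150:250,140:270],None,fx=6,fy=6,interpolation=cv2.INTER_CUBIC)
cv2.imwrite("pics/t4.png",im)
E
```

```text
[ 0.47829669 -0.08703662  0.16676865] [177.58477717   2.65635493 140.78010034]
```

View pics/t4.png

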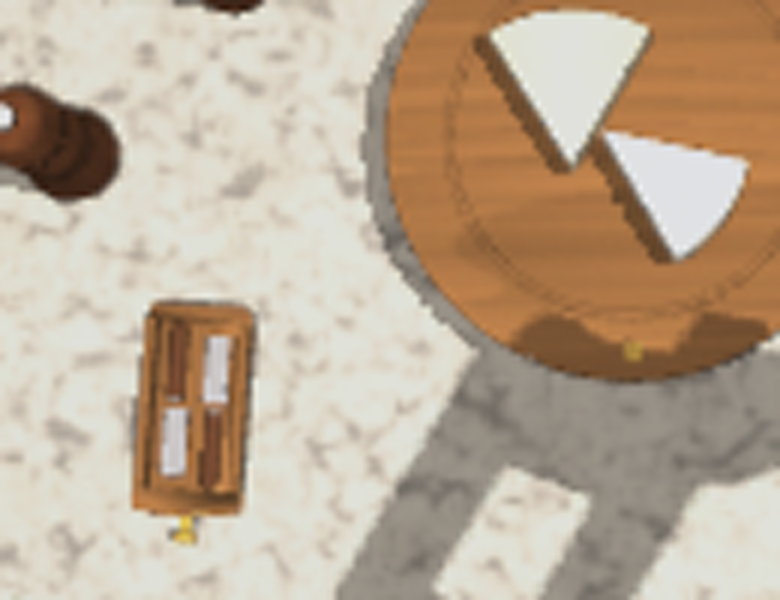

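```bash
python3 - <<'E'
from h import *
f=dict(np.load("top1.npz"))
P=lambda a,b,z:pix2w(f,140+(a+.5)/6-.5,150+(b+.5)/6-.5,z)
X=P(632,351,.046); d=X[:2]-[.624,.099]; print("dot",X,np.degrees(np.arctan2(d[1],d[0])))
for n,c in dict(nl=(152,303),nr=(255,307),tl=(133,508),tr=(243,516)).items(): print(n,P(*c,.016).round(4))
print("knob",P(185,540,.010).round(4), "nosemid",P(203,304,.016).round(4))
C=cloud(f)[150:250,140:200]; m=(C[...,2]>.007)&(C[...,2]<.022)&(C[...,1]>.27)&(C[...,0]<.56)
n,l,st,ce=cv2.connectedComponentsWithStats(m.astype(np.uint8)); k=1+np.argmax(st[1:,4]); v,u=np.nonzero(l==k)
print(st[k]); print(cv2.minAreaRect(C[l==k][:,:2].astype(np.float32)), C[l==k].mean(0))
print(Ro.from_euler('xyz',telemetry.state()["tool_rot"],degrees=True).as_matrix().round(3))
E
```

```text
dot [0.51106279 0.09510624 0.046     ] -178.02538338953968
nl [0.5314 0.3554 0.016 ]
nr [0.5308 0.2998 0.016 ]
tl [0.4217 0.3595 0.016 ]
tr [0.4191 0.3006 0.016 ]
knob [0.4053 0.3323 0.01  ] nosemid [0.5316 0.3279 0.016 ]
[ 22  50  21  41 394]
((0.4685322940349579, 0.3295363485813141), (0.05964837223291397, 0.12918585538864136), 88.29203796386719) [0.47475641 0.32987355 0.0141137 ]
[[-0.772  0.633  0.054]
 [ 0.634  0.773  0.   ]
 [-0.041  0.034 -0.999]]
```

The dot at crop (632,351) puts the slot at −178°, about 2° off front, which is within tolerance. The drawer is centred near (0.4755, 0.330) with a yaw of about −1.7°. Next is the grasp.

```bash
python3 g.py .4385 .3312 .12 178.3
```

```text
pos [ 0.4726 -0.0912  0.1642] rot [178.04   2.37 140.6 ] F [-1.6 -2.  -1.5] g 0.764 t 6.3
  -> 296.0 303.5 42.4 turn -37.7
```

Request:
carry_out --series "296 303 42 -38 0;296 303 42 -38 0;296 303 42 -38 0;296 303 42 -38 0;296 303 42 -38 0"

```text
time_s: 6.8
position: [0.4528, 0.1643, 0.1373]
tool_rot: [179.9, 3.1, 178.8]
ft_force: [0.7, -0.9, -0.4]
grip_width: 1.002
```

```bash
python3 g.py .4385 .3312 .07 178.3
```

```text
pos [0.4528 0.1643 0.1373] rot [179.9    3.15 178.84] F [ 0.7 -0.9 -0.4] g 1.002 t 6.8
  -> 21.4 166.5 66.5 turn 0.5
```

Request:
carry_out --series "21 166 66 0.5 0;21 166 66 0.5 0;21 166 66 0.5 0;21 166 66 0.5 0;21 166 66 0.5 0"

```text
time_s: 7.3
position: [0.4368, 0.3335, 0.0687]
tool_rot: [179.9, 3.0, 178.6]
ft_force: [-1.1, -0.3, -0.6]
grip_width: 1.001
```

```bash
python3 - <<'E'
from h import *
f=grab_frame("wrist"); np.savez("w0.npz",**f); cv2.imwrite("pics/w0.png",f["img"])
for x in (-.052,0,.0575):
  for y in (-.028,0,.028):
    c,s=np.cos(np.radians(-1.7)),np.sin(np.radians(-1.7))
    print(x,y,w2pix(f,[.4755+c*x-s*y,.330+s*x+c*y,.016]).round(0))
go(.4385,.3312,0,178.3)
E
```

```text
-0.052 -0.028 [213. 194.]
-0.052 0 [253. 194.]
-0.052 0.028 [294. 194.]
0 -0.028 [216. 258.]
0 0 [253. 258.]
0 0.028 [290. 258.]
0.0575 -0.028 [219. 317.]
0.0575 0 [253. 317.]
0.0575 0.028 [287. 317.]
pos [0.4375 0.3319 0.0695] rot [179.94   3.04 178.53] F [ 0.5 -0.7  1.2] g 1.002 t 7.35
  -> 2.7 -0.7 69.4 turn 0.2
```

View pics/w0.png

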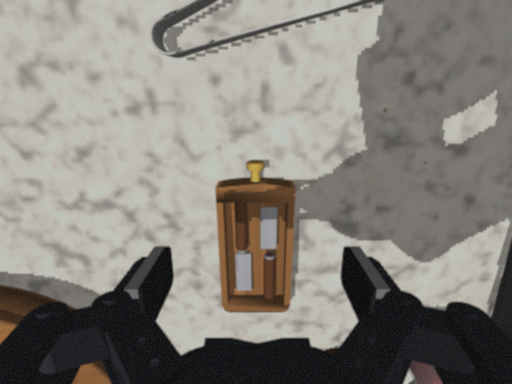

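Request:
carry_out --series "2.7 0.5 35 0 0;2.7 0.5 60 0 0;2.7 0.5 68 0 0;2.7 0.5 71 0 0;2.7 0.5 71 0 0"

```text
time_s: 7.85
position: [0.4395, 0.3321, -0.0007]
tool_rot: [179.9, 3.1, 178.5]
ft_force: [0.2, -0.3, -0.2]
grip_width: 1.001
```

Request:
carry_out --series "0 0 0 0 1;0 0 0 0 1;0 0 0 0 1;0 0 0 0 1;0 0 0 0 1"

```text
time_s: 8.35
position: [0.4412, 0.333, 0.0013]
tool_rot: [179.8, 3.3, 178.5]
ft_force: [-1.6, -0.9, 6.0]
grip_width: 0.634
```

Request:
carry_out --series "0 0 -10 0 1;0 0 -30 0 1;0 0 -40 0 1;0 0 -40 0 1"

```text
time_s: 8.75
position: [0.4402, 0.3339, 0.0434]
tool_rot: [179.7, 3.5, 178.5]
ft_force: [-0.3, -0.4, -1.5]
grip_width: 0.636
```

```bash
python3 g.py .385 .091 .04 -178
```

```text
pos [0.4402 0.3339 0.0434] rot [179.68   3.49 178.47] F [-0.3 -0.4 -1.5] g 0.636 t 8.75
  -> 48.8 -244.3 -0.9 turn -3.5
```

Request:
carry_out --series "30 -20 0 -3.5 1;49 -60 -1 -3.5 1;49 -105 -1 -3.5 1;49 -150 -1 -3.5 1;49 -195 -1 -3.5 1"

```text
time_s: 9.25
position: [0.3849, 0.1388, 0.0397]
tool_rot: [179.9, 3.5, -177.9]
ft_force: [1.1, -0.4, -1.2]
grip_width: 0.635
```

```bash
python3 g.py .385 .091 .03 -178
```

```text
pos [0.3849 0.1388 0.0397] rot [ 179.92    3.46 -177.92] F [ 1.1 -0.4 -1.2] g 0.635 t 9.25
  -> 2.2 -47.8 9.6 turn 0.1
```

Request:
carry_out --series "2 -30 5 0 1;2 -48 10 0 1;2 -48 15 0 1;2 -48 18 0 1;2 -48 18 0 1"

```text
time_s: 9.75
position: [0.3851, 0.0915, 0.021]
tool_rot: [179.9, 3.4, -177.9]
ft_force: [-0.5, -0.0, -1.5]
grip_width: 0.636
```

```bash
python3 - <<'E'
from h import *
f=grab_frame("side"); np.savez("s0.npz",**f)
p=w2pix(f,[.46,.095,.03]); print(p, "cam",-np.array(f["R"]).T@f["t"])
u,v=int(p[0]),int(p[1]); u0=min(max(u-66,0),512-133); v0=min(max(v-50,0),284); print(u0,v0)
cv2.imwrite("pics/s0.png",cv2.resize(f["img"][v0:v0+100,u0:u0+133],None,fx=6,fy=6,interpolation=cv2.INTER_CUBIC))
P=lambda X:((w2pix(f,X)-[u0,v0]+.5)*6-.5).round(0)
print("mouth floor/roof",P([.4941,.0945,.017]),P([.4941,.0945,.036]),"rim front top",P([.4941,.0945,.046]),"mouth edges",P([.4945,.0645,.017]),P([.4945,.1245,.017]))
t=grab_frame("top"); np.savez("t5.npz",**t)
go(.385,.091,.0205,-178)
E
```

```text
[284.18351728 218.25205307] cam [0.37081602 0.9211011  0.57671446]
218 168
mouth floor/roof [324. 319.] [325. 284.] rim front top [326. 265.] mouth edges [334. 284.] [312. 356.]
pos [0.3857 0.0917 0.0215] rot [ 179.91    3.44 -177.83] F [ 0.8  0.  -1.5] g 0.635 t 9.85
  -> 0.7 -0.6 0.9 turn 0.2
```

View pics/s0.png

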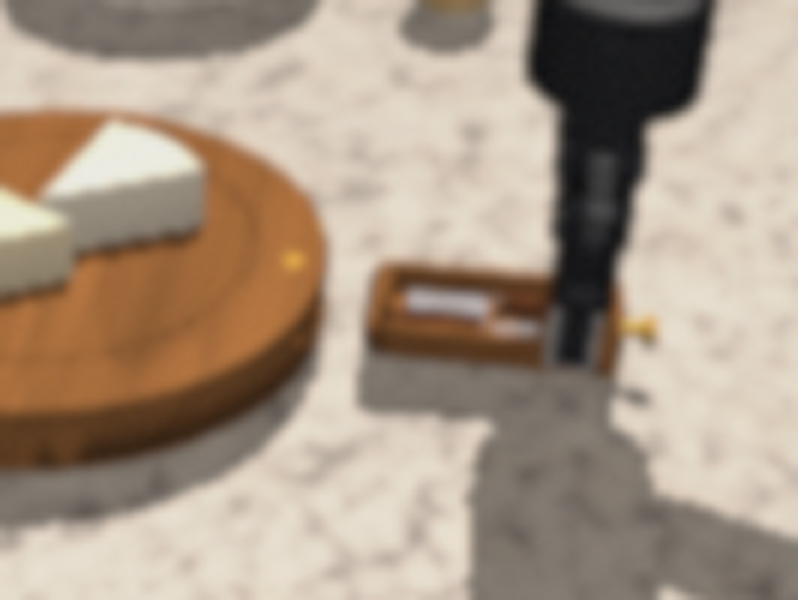

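```bash
python3 - <<'E'
from h import *
f=dict(np.load("s0.npz"))
def ray(a,b):
    u,v=218+(a+.5)/6-.5,168+(b+.5)/6-.5
    R,t=f["R"],f["t"]; return -R.T@t, R.T@np.linalg.solve(f["K"],[u,v,1.])
for n,(a,b,y) in dict(nose_bot=(369,347,.121),nose_top=(371,310,.121),tail_bot=(612,375,.1175),tail_top=(617,318,.1175),knob=(655,327,.0895)).items():
    c,d=ray(a,b); print(n,(c+d*(y-c[1])/d[1]).round(4))
c,d=ray(293,260); X=c+d*(.046-c[2])/d[2]; print("dot",X, np.degrees(np.arctan2(X[1]-.099,X[0]-.624)))
t=dict(np.load("t5.npz")); z=cv2.resize(t["img"][180:260,190:300],None,fx=7,fy=7,interpolation=cv2.INTER_CUBIC); cv2.imwrite("pics/t5.png",z)
E
```

```text
nose_bot [0.4698 0.121  0.0228]
nose_top [0.4696 0.121  0.0424]
tail_bot [0.3634 0.1175 0.0208]
tail_top [0.3639 0.1175 0.0505]
knob [0.3468 0.0895 0.0297]
dot [0.50921338 0.09347624 0.046     ] -177.24493893694338
```

View pics/t5.png

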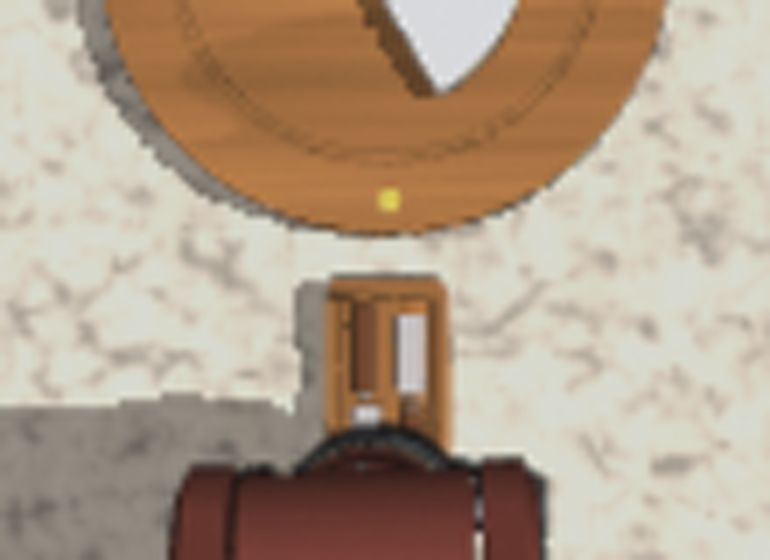

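```bash
python3 g.py .392 .0904 .0193 -177.9;python3 g.py .43 .0917 .0193 -177.9; python3 g.py .486 .0938 .0193 -177.9
```

```text
pos [0.3857 0.0917 0.0215] rot [ 179.91    3.44 -177.83] F [ 0.8  0.  -1.5] g 0.635 t 9.85
  -> -6.1 -1.5 2.5 turn 0.1
pos [0.3857 0.0917 0.0215] rot [ 179.91    3.44 -177.83] F [ 0.8  0.  -1.5] g 0.635 t 9.85
  -> -44.1 -1.7 4.8 turn 0.1
pos [0.3857 0.0917 0.0215] rot [ 179.91    3.44 -177.83] F [ 0.8  0.  -1.5] g 0.635 t 9.85
  -> -100.0 -1.7 8.2 turn 0.1
```

Request:
carry_out --series "-6 -1.5 2.5 0 1;-6 -1.5 2.5 0 1;-15 -1.6 3 0 1;-22 -1.6 3.5 0 1;-30 -1.6 4 0 1"

```text
time_s: 10.35
position: [0.4169, 0.0913, 0.0194]
tool_rot: [179.9, 3.5, -177.8]
ft_force: [-0.0, 0.9, -2.4]
grip_width: 0.637
```

```bash
python3 g.py .45 .0925 .0193 -177.9
```

```text
pos [0.4169 0.0913 0.0194] rot [ 179.91    3.47 -177.83] F [-0.   0.9 -2.4] g 0.637 t 10.35
  -> -33.0 -0.1 2.1 turn 0.1
```

Request:
carry_out --series "-8 0 0.5 0 1;-16 0 1 0 1;-24 0 1.5 0 1;-33 0 2 0 1;-33 0 2 0 1"

```text
time_s: 10.85
position: [0.452, 0.0925, 0.0199]
tool_rot: [179.9, 3.6, -177.8]
ft_force: [0.2, 0.3, -2.0]
grip_width: 0.634
```

```bash
python3 g.py .484 .0936 .0193 -177.9
```

```text
pos [0.452  0.0925 0.0199] rot [ 179.91    3.59 -177.85] F [ 0.2  0.3 -2. ] g 0.634 t 10.85
  -> -31.9 -0.1 2.6 turn 0.1
```

Request:
carry_out --series "-8 0 0.7 0 1;-16 0 1.4 0 1;-24 0 2 0 1;-32 0 2.6 0 1;-32 0 2.6 0 1"

```text
time_s: 11.35
position: [0.4859, 0.0938, 0.0198]
tool_rot: [179.9, 3.7, -177.9]
ft_force: [0.1, -0.5, -1.7]
grip_width: 0.637
```

```bash
python3 g.py .484 .0936 .0193 -177.9; python3 - <<'E'
from h import *
f=grab_frame("side"); u0,v0=218,168
cv2.imwrite("pics/s1.png",cv2.resize(f["img"][v0:v0+100,u0:u0+133],None,fx=6,fy=6,interpolation=cv2.INTER_CUBIC))
E
```

```text
pos [0.4859 0.0938 0.0198] rot [ 179.91    3.71 -177.85] F [ 0.1 -0.5 -1.7] g 0.637 t 11.35
  -> 2.0 -0.1 0.4 turn 0.0
```

View pics/s1.png

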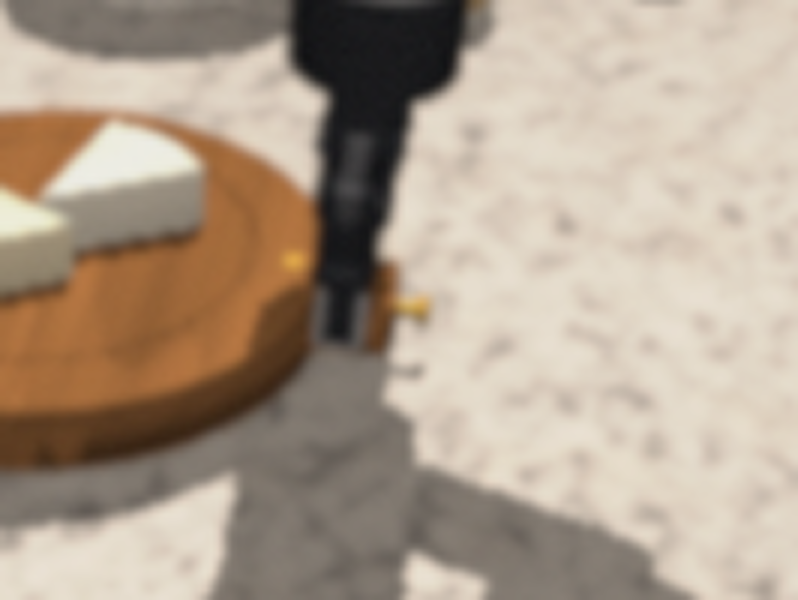

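Nose is about 84 mm in with no side force, and the board hasn't moved. Releasing and backing off, then pushing the knob.

Request:
carry_out --series "0 0 0.8 0 0;0 0 0.8 0 0;0 0 0.8 0 0;0 0 0.8 0 0;0 0 0.8 0 0"

```text
time_s: 11.9
position: [0.4849, 0.0938, 0.0189]
tool_rot: [179.9, 3.6, -177.8]
ft_force: [0.8, -0.4, -0.8]
grip_width: 1.001
```

Request:
carry_out --series "20 0.6 -2 0 0;45 1.5 -3 0 0;72 2.5 -4 0 0;72 2.5 -4 0 1;72 2.5 -2 0 1"

```text
time_s: 12.4
position: [0.4132, 0.0936, 0.0166]
tool_rot: [179.9, 3.7, -177.8]
ft_force: [-0.1, 0.1, 0.2]
grip_width: 0.689
```

Request:
carry_out --series "0 0 3 0 1;0 0 5 0 1;0 0 5 0 1;0 0 5 0 1"

```text
time_s: 12.8
position: [0.4139, 0.0936, 0.0115]
tool_rot: [179.9, 3.7, -177.8]
ft_force: [0.7, -0.3, 0.5]
grip_width: 0.003
```

```bash
python3 g.py .469 .0931 .015 -177.9; python3 - <<'E'
from h import *
f=grab_frame("side"); u0,v0=218,168
cv2.imwrite("pics/s2.png",cv2.resize(f["img"][v0:v0+100,u0:u0+133],None,fx=6,fy=6,interpolation=cv2.INTER_CUBIC))
E
```

```text
pos [0.4139 0.0936 0.0115] rot [ 179.91    3.72 -177.84] F [ 0.7 -0.3  0.5] g 0.003 t 12.8
  -> -55.1 -2.6 0.1 turn 0.1
```

View pics/s2.png

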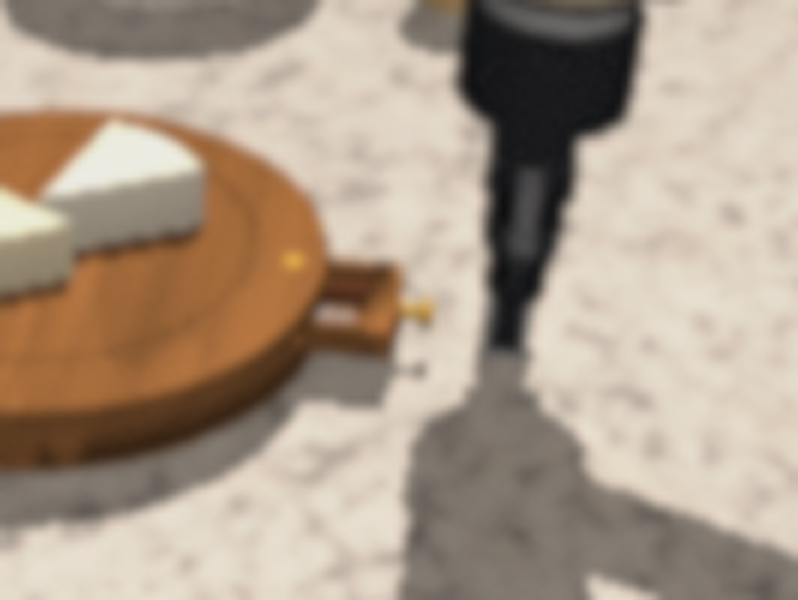

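Request:
carry_out --series "0 -2.4 0 0 1;-12 -2.4 0 0 1;-24 -2.4 0.5 0 1;-34 -2.5 0.5 0 1;-42 -2.5 1 0 1"

```text
time_s: 13.35
position: [0.4574, 0.0927, 0.0135]
tool_rot: [179.9, 3.8, -177.8]
ft_force: [-0.7, 0.4, 1.0]
grip_width: 0.001
```

```bash
python3 g.py .469 .0931 .015 -177.9
```

```text
pos [0.4574 0.0927 0.0135] rot [ 179.91    3.76 -177.85] F [-0.7  0.4  1. ] g 0.001 t 13.35
  -> -11.6 -0.1 -0.7 turn 0.1
```

Request:
carry_out --series "-3 0 0 0 1;-6 0 0 0 1;-9 0 0 0 1;-12 0 0 0 1;-13 0 0 0 1"

```text
time_s: 13.85
position: [0.4704, 0.0932, 0.0143]
tool_rot: [179.9, 3.7, -177.8]
ft_force: [-2.7, -1.3, -1.2]
grip_width: 0.001
```

```bash
python3 g.py .469 .0931 .015 -177.9
```

```text
pos [0.4704 0.0932 0.0143] rot [ 179.91    3.74 -177.84] F [-2.7 -1.3 -1.2] g 0.001 t 13.85
  -> 1.4 -0.1 -0.8 turn 0.1
```

Request:
carry_out --series "-2 0 0 0 1;-4 0 0 0 1;-6 0 0 0 1;-6 0 0 0 1"

```text
time_s: 14.25
position: [0.4707, 0.0933, 0.013]
tool_rot: [179.9, 3.0, -177.8]
ft_force: [-10.8, -1.2, 7.9]
grip_width: -0.001
```

Hard stop with the push force at 10.8 N, so it should be home. Backing off to check.

Request:
carry_out --series "10 0 0 0 1;50 0 -20 0 1;90 0 -60 0 1;90 -40 -90 0 1;90 -80 -100 0 1"

```text
time_s: 14.75
position: [0.3796, 0.0098, 0.1108]
tool_rot: [180.0, 3.4, -177.5]
ft_force: [1.6, -0.0, 0.7]
grip_width: 0.0
```

```bash
python3 - <<'E'
from h import *
print(telemetry.state()["position"],telemetry.state()["ft_force"])
f=grab_frame("side"); u0,v0=218,168; np.savez("s3.npz",**f)
a=cv2.resize(f["img"][185:245,245:305],(400,400),interpolation=cv2.INTER_CUBIC)
t=grab_frame("top"); np.savez("t6.npz",**t); b=cv2.resize(t["img"][175:235,215:275],(400,400),interpolation=cv2.INTER_CUBIC)
cv2.imwrite("pics/fin.png",np.hstack([a,b]))
for n,g,o in (("side",f,(245,185)),("top",t,(215,175))):
  P=lambda X:((w2pix(g,X)-o+.5)*6.667-.5).round(0)
  print(n,"knob end home",P([.4801,.0935,.025]),"if 3mm out",P([.4771,.0934,.025]),"rim",P([.4941,.094,.046]))
E
```

```text
[0.37957069 0.00983925 0.11077335] [ 1.59659856 -0.01868967  0.67005649]
side knob end home [215. 227.] if 3mm out [222. 228.] rim [182. 180.]
top knob end home [205. 291.] if 3mm out [205. 297.] rim [204. 260.]
```

View pics/fin.png

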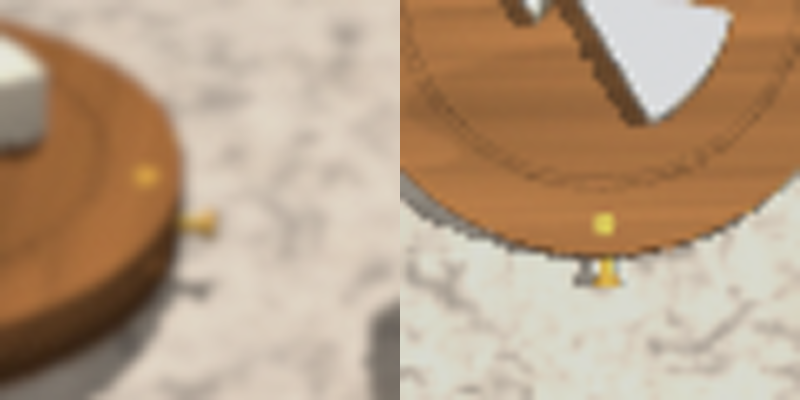

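In the side crop the knob end is at x=215, exactly the home prediction. In the top crop the knob sticks out only its own length below the rim (rows 256–287), and the dot above it (column 204) is still about 2° from front.

```bash
python3 -c "
from h import *
print(manip.finish_job())"
```

```text
the job is handed in; nothing more can be done
None
```

The job is handed in at about 15 s on the robot clock. The knife drawer is home in the cheese board's slot, and the slot faces front to within about 2°. No verdict is reported, so this rests on my own checks.

- **Turning:** I turned the board about 98° counter-clockwise with the shut fingertips pressed on its outer rim. It went about 4° past front and I brought it back. The pressing force was mostly 8 to 15 N, peaking at 16.2 N.
- **Drawer:** I gripped it near the tail, slid it about 84 mm in without resistance, let go, and pushed the knob until it hit a hard stop at about 11 N.
- **Last checks:**
  - The knob end in the side view is where a fully home drawer would put it. In the top view it is within about 2 mm of that, and the rim shows the same offset, so that is calibration.
  - The slot is about 4–5 mm off front at the rim, against 12 mm allowed.
  - The cheese visible in the last pictures is lying in place, and the gripper is clear of everything.
- **Not settled:**
  - The side camera put the slot about 2.8° off front and the top camera about 2.0–2.2°; both are inside the 5° limit.
  - I did not measure the jar and the mills again at the end, but no move went near them.

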